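Shut the sample drawer and hold the analyser's cover open

ROBOT

A 7-joint arm with a two-finger parallel gripper is mounted at the origin on the work surface. World frame = base frame: x ahead of the robot, y to its left, z up, the work surface at z = 0. Lengths are in m, angles in rad, forces in N, time in s.
With the tool pointing down it reaches from about 0.425 to 0.825 m from the base axis. Payload 3.6 kg.
Tool frame: the origin (TCP) lies midway between the tips of the shut fingers; the grasp point (between the pads) lies 19 mm behind it (bot.pinch_z is the distance from the TCP to the grasp point, in m); z points along the fingers, y is the line along which they close (so a half turn about z gives the same grasp; the last joint's range is limited). The gripper opens to 93 mm and grips with 3 to 60 N. Pads are 15 mm wide; open, the fingers measure 128 mm over their backs; the gripper's body (75 mm by 188 mm) begins 65 mm behind the grasp point.
Start: joints at [-1.3, 0.615, -0.013, 1.423, 0.008, 1.103, -0.04], TCP at [0.191, 0.621, 0.219] pointing down, gripper open.
Joint ranges: [-3.12, 3.12], [-0.3, 2.06], [-1.34, 1.32], [0.26, 2.42], [-1.36, 4.5], [0.01, 1.98], [-2.84, 2.84]. Speed limits (rad/s): [2.79, 2.79, 3.14, 3.14, 3.14, 3.14, 3.14].

INTERFACE

Orientations are given as a unit quaternion [x, y, z, w].
In Python, from bench import bot gives the robot as it stands. The module is installed in compiled form; this text tells all that it offers.
- The arm moves only by the tool send_rows, never from a script. Its argument "steps" is a list of rows, each an object of numbers: "x", "y", "z": the shift along the tool's x, y, z in cm; "yaw": the turn about the tool's z in degrees; "jaw": the opening, from 0 (shut) to 1 (fully open). In form: [{"x": .., "y": .., "z": .., "yaw": .., "jaw": ..}, ...]. A call has 1 to 20 rows; each row shifts and turns the commanded pose from where the row before left it, along the tool's axes as they then stand; what a row does not reach is not made up. A row lasts 1/10 s, in which the tool goes at most 50 mm and 8.59 degrees, less where a joint would pass 70% of its speed; a pose out of reach is approached as far as the arm can. A call with a gripper value outside its range is refused whole. The fingers move at their own pace and stop on an object; the grip force is fixed at half the most. Time passes only in rows, so rows that do not move let the fingers close. It gives the time, the measured TCP pose, the force, the opening and the grip force at its end, in the units of the state.
- bot.state(): the state, without advancing time (a new reading comes with each control period).
- bot.snapshot(name): name is "side" or "top"; returns a dict with "img" (420x560x3 uint8, blue, green, red), "depth" (420x560 float32, m along the optical axis (not along the pixel's ray), 0 where there is no reading), "camera_matrix" (3x3 intrinsics, pixels), "cam_to_world" (4x4, takes a point from camera to world coordinates). Camera axes: x right, y down, z forward; pixel columns grow to the right and rows downward; lengths in m; the calibration is good to about 2 mm. A picture is of the moment at which its call begins.
- bot.hand_in(): hands the job in; it is judged then, once.
The state is a dict: "time": time; "joint_positions": joint angles; "dq": joint speeds; "joint_torque": joint torques, N m; "tcp_pos": TCP position; "eef_rot": TCP orientation; "wrist_force": force on the tool from outside, world axes, zero at the start; "wrist_torque": the same for the moment, N m; "grip_width": finger opening in m; "grip_force": force on a finger pad.
Only numpy, scipy, OpenCV 4.12 (cv2) and the standard library are available. Lean on these libraries where they do the work, as an engineer would, in place of code of your own. Each camera call takes 0.05 s, during which the arm holds its last target. There are 200 camera calls.

TASK

The sample tray of the low white analyser is loaded: push its drawer gently until it is fully home, then raise the analyser's windowed top cover and hold it steadily open at 60 degrees, give or take a few, so that a colleague can check the sample cups under the probe. The cover has no stay and drops shut if let go: never let it fall, and finish while still holding it up with the gripper. Leave everything else on and around the analyser standing where it is.

Things in the scene. Friction and masses are not known exactly. Their poses are not given: they have to be found in the camera images.
- analyser: Low white bench analyser, fixed, 320 deep x 400 wide, 150 high at its rear housing (x > 85). Origin: centre of underside; x from its front to its rear, y to the left, z up; turned up to 15 degrees. Left third (y > 70): console, 70 to 120 high. Right part, centred on y -60: drawer below, cover above. Front wall at x -160, 66 high, then a 50 deep sill back to the cover's front face.
- drawer (a joint): Sample drawer low in the analyser's front, slides out along the analyser's -x. In m: 0 = fully home, 0.08 = fully out; starts 0.035 to 0.055 out. Friction about 1.5 N, no spring or latch, stays where left. Front panel 204 wide, 9 to 64 above the counter, 15 thick; home, its face is at analyser x -175. Sample cups stand in the tray behind it.
- drawer_pull (a point): Middle of the drawer's grey pull bar: round, 12 mm thick, 90 long, level and along the analyser's y, 35 mm in front of the panel's face, 36 mm above the counter. Moves with the drawer; its axes are the analyser's.
- cover (a joint): White top cover with smoked window, 185 deep x 258 wide, skirt 54 high, about 0.6 kg, hinged along its rear edge. In rad: 0 = shut (level), grows as the front edge rises, stops at 1.4 (80 degrees); 60 degrees = 1.047. No spring, stay or notable friction: it falls shut from any angle.
- cover_pull (a point): Middle of the cover's grey pull bar: round, 12 thick, 100 long between end posts, along the analyser's y, 42 in front of the cover's front face (36 clear behind the bar). Shut: 100 above the counter, 34 above the sill, cover's top 22 higher, free from above. 227 in front of and 12 below the hinge line; swings with the cover, so that when open the bar is above the cover's edge.
- cover_hinge (a point): Point on the hinge line in the middle of the cover's rear edge, 112 mm above the counter, fixed in the analyser; the hinge line runs along the analyser's y.
- specimen_cup: White specimen cup with screw lid, 68 wide, 72 high, on the counter in front of the analyser's right corner. Origin: centre of its underside. Leave alone.
- strip_jar: White test-strip jar, 44 wide, 100 high, on the counter in front of the console. Origin: centre of its underside. Leave alone.
- tube_rack: White rack of capped tubes, 150 x 60, 91 high, on the counter along the analyser's right side. Origin: centre of its underside. Leave alone.
- timer: Small white bench timer, 30 x 70, 50 high, on the counter in front of the analyser's left corner. Origin: centre of its underside. Leave alone.
- glove_box: Carton of gloves, 240 x 120, 85 high, on the left of the counter. Origin: centre of its underside. Leave alone.
- tip_box: Pipette tip box with clear lid, 122 x 87, 75 high, on the right of the counter. Origin: centre of its underside. Leave alone.
- reagent_bottle: Brown reagent bottle, 68 wide, 160 high, on the left of the counter near the robot. Origin: centre of its underside. Leave alone.

How it is judged:
By the outcome, as a careful person would: the job done as asked, in the order asked, and still so for the second after the job is handed in, while the arm keeps its last pose, push and grip.
It also fails if it takes over 50 s, if anything falls off the work surface, if the arm or the gripper's body presses on something with over 40 N, if the wrist force passes 120 N, or if a joint passes its speed limit or range.

## Working session

There is one attempt and no reset: what is moved stays moved. The work goes in short steps, Python scripts to look and compute and a tool call to move; the robot and the scene stay as the last step left them, time stands still between calls to the robot, and variables do not carry over. Pictures are saved under pics/ and viewed, at most 10 in all, crops included, and the job is handed in when it is done.

Besides the shell and the picture viewer there is one more tool, called after "Call:" in YAML: its name, and indented under it one key for each argument. send_rows: Moves the arm, as the interface text tells. Its arguments: {"type":"object","properties":{"steps":{"type":"array"}},"required":["steps"]}

```bash
mkdir -p pics; python3 - <<'E'
from bench import bot
import cv2,numpy as np
for n in("side","top"):
    s=bot.snapshot(n); np.savez(n+"0.npz",**s); cv2.imwrite(f"pics/{n}0.png",s["img"]); print(n,s["camera_matrix"],s["cam_to_world"].round(3), (s["depth"]>0).mean())
print(bot.state(),bot.pinch_z)
E
```

```text
side [[404.09712806   0.         279.06820011]
 [  0.         404.09712806 200.76631442]
 [  0.           0.           1.        ]] [[ 0.95  -0.2    0.238  0.232]
 [-0.311 -0.61   0.729 -0.894]
 [-0.001 -0.766 -0.642  0.942]
 [ 0.     0.     0.     1.   ]] 0.995969387755102
top [[441.10054241   0.         285.01601385]
 [  0.         441.10054241 206.71794448]
 [  0.           0.           1.        ]] [[ 0.009 -0.989  0.145  0.363]
 [-1.    -0.01  -0.005  0.055]
 [ 0.007 -0.145 -0.989  1.535]
 [ 0.     0.     0.     1.   ]] 0.9960246598639456
{'time': 0.1, 'joint_positions': array([-1.29950554,  0.61576879, -0.01259988,  1.42467024,  0.00811786,
        1.10339916, -0.04043534]), 'dq': array([ 0.00165923, -0.00195529, -0.00198499, -0.00347081,  0.00101514,
        0.00056891, -0.00069057]), 'joint_torque': array([ 1.55977614e-03, -4.60043907e+01,  2.10122075e-01, -1.66246712e+01,
       -6.11887523e-02,  1.68948382e-02,  1.03646823e-04]), 'tcp_pos': array([0.19051816, 0.62074166, 0.21765459]), 'eef_rot': array([ 1.48333825e-01,  9.88936738e-01, -1.08881594e-03, -1.37797695e-04]), 'wrist_force': array([-0.49861833,  0.26613767,  0.57761547]), 'wrist_torque': array([ 0.01748438, -0.02245743,  0.04957033]), 'grip_force': 0.0, 'grip_width': 0.09309365180252309} 0.0188
```

View pics/side0.png

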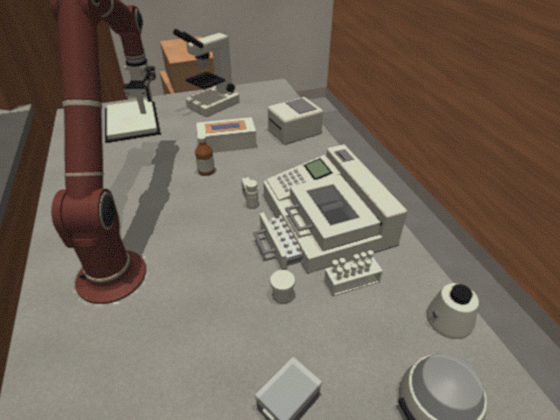

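View pics/top0.png

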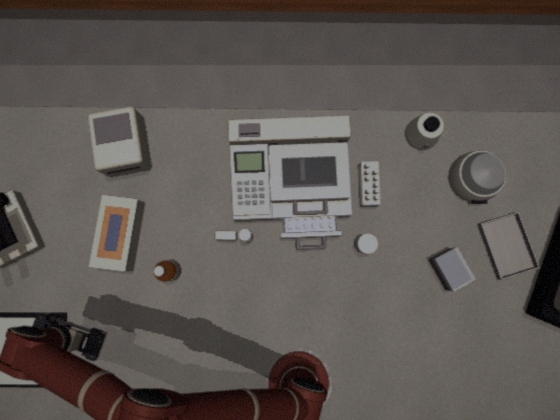

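The side view shows the analyser around (330,210), with the drawer pull at about (265,243) and the cover pull at about (297,215). In the top view the drawer pull is at about (312,244) and the cover pull at about (311,207). I'll enlarge both areas.

```bash
python3 - <<'E'
import cv2,numpy as np
t=np.load("top0.npz")["img"][190:255,265:365]; s=np.load("side0.npz")["img"][185:275,235:325]
a=cv2.resize(t,None,fx=8,fy=8,interpolation=cv2.INTER_CUBIC); b=cv2.resize(s,None,fx=6,fy=6,interpolation=cv2.INTER_CUBIC)
cv2.imwrite("pics/tc.png",a); cv2.imwrite("pics/sc.png",b)
E
```

```text
(no output)
```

View pics/tc.png

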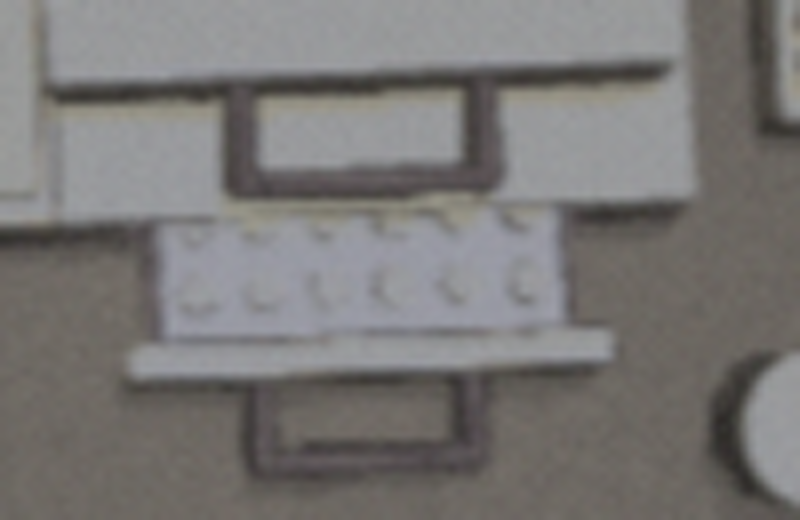

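View pics/sc.png

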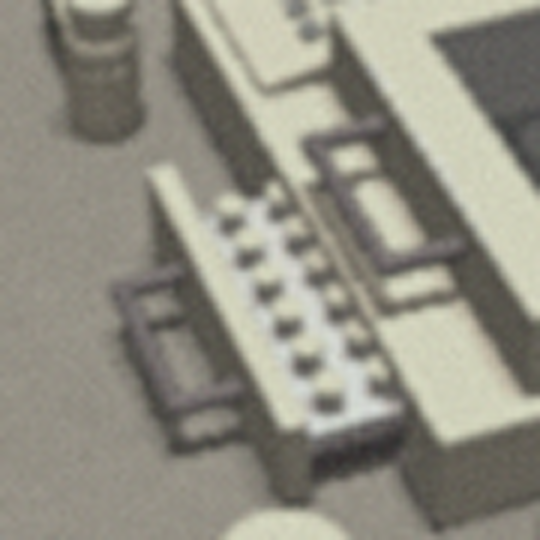

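In the top crop the cover bar runs (240,186)–(490,178) and the drawer bar (258,463)–(478,455). In the side crop the cover bar runs (315,145)–(387,260) and the drawer bar (125,292)–(177,408). The next step is to triangulate the ends.

```bash
cat >geo.py <<'E'
import numpy as np
D={n:dict(np.load(n+"0.npz")) for n in("side","top")}
def ray(n,u,v):
    d=D[n];M=d["cam_to_world"];r=M[:3,:3]@np.linalg.solve(d["camera_matrix"],[u,v,1]);return M[:3,3],r
def tri(pt,ps):
    (a,r),(b,s)=ray("top",*pt),ray("side",*ps)
    k=np.linalg.lstsq(np.c_[r,-s],b-a,rcond=None)[0];p,q=a+k[0]*r,b+k[1]*s
    return (p+q)/2,np.linalg.norm(p-q)
def onz(n,px,z):
    a,r=ray(n,*px);return a+r*(z-a[2])/r[2]
def dep(n,px):
    d=D[n];u,v=map(int,np.round(px));z=np.median(d["depth"][v-1:v+2,u-1:u+2]);a,r=ray(n,*px);return a+r*z
T=lambda x,y:((x+.5)/8-.5+265,(y+.5)/8-.5+190)
S=lambda x,y:((x+.5)/6-.5+235,(y+.5)/6-.5+185)
E
python3 - <<'E'
from geo import *
np.set_printoptions(precision=4,suppress=True)
for nm,z,ts,ss in(("cover",.1,[(240,186),(490,178)],[(317,145),(387,260)]),("drawer",.036,[(258,463),(478,455)],[(127,292),(177,408)])):
    P=[]
    for a,b in zip(ts,ss):
        p,e=tri(T(*a),S(*b));P.append(p);print(nm,p,round(e,4),"onz",onz("top",T(*a),z),onz("side",S(*b),z))
    m=sum(P)/2;o=sum(onz("top",T(*a),z) for a in ts)/2
    print(" mid",m,"len",np.linalg.norm(P[0]-P[1]),"ang",np.degrees(np.arctan2(P[0][0]-P[1][0],P[0][1]-P[1][1])),"onz mid",o,"side",sum(onz("side",S(*a),z) for a in ss)/2)
# analyser heading from the rear housing's long edges and front edge (top, z=.066)
for a,b,z in(((10,235),(690,203),.066),((130,378),(612,358),.064),((50,85),(670,65),.122)):
    p,q=onz("top",T(*a),z),onz("top",T(*b),z);print("edge",p,q,np.linalg.norm(p-q),np.degrees(np.arctan2(-(q-p)[0],-(q-p)[1])))
for n,px in (("top",T(365,30)),("top",T(150,150)),("top",(330,220)),("top",(311,130)),("top",(247,235)),("top",(367,243))): print(px,dep(n,px))
E
```

```text
cover [0.5552 0.0158 0.0994] 0.0035 onz [0.5534 0.0162 0.1   ] [0.5567 0.015  0.1   ]
cover [ 0.5576 -0.0859  0.1075] 0.0018 onz [ 0.5577 -0.0864  0.1   ] [ 0.5615 -0.0787  0.1   ]
 mid [ 0.5564 -0.0351  0.1035] len 0.10205588549953537 ang -1.34825907416057 onz mid [ 0.5556 -0.0351  0.1   ] side [ 0.5591 -0.0319  0.1   ]
drawer [0.4455 0.0057 0.0338] 0.0038 onz [0.4436 0.0061 0.036 ] [0.4469 0.0034 0.036 ]
drawer [ 0.4478 -0.0869  0.0386] 0.0002 onz [ 0.4478 -0.0871  0.036 ] [ 0.4485 -0.0846  0.036 ]
 mid [ 0.4467 -0.0406  0.0362] len 0.09279350163538447 ang -1.388619529110524 onz mid [ 0.4457 -0.0405  0.036 ] side [ 0.4477 -0.0406  0.036 ]
edge [0.5363 0.1115 0.066 ] [ 0.5525 -0.1738  0.066 ] 0.28576039775839945 -3.264917325713013
edge [0.4769 0.0606 0.064 ] [ 0.4872 -0.1407  0.064 ] 0.20154600030707154 -2.9140910813113994
edge [0.591  0.0941 0.122 ] [ 0.6018 -0.1577  0.122 ] 0.25194992965878843 -2.4396376081366777
(310.1875, 193.3125) [ 0.6146 -0.0336  0.124 ]
(283.3125, 208.3125) [0.5725 0.0532 0.0683]
(330, 220) [ 0.5384 -0.1071  0.0346]
(311, 130) [ 0.8193 -0.0344  0.1501]
(247, 235) [0.4789 0.1705 0.102 ]
(367, 243) [ 0.4585 -0.2254  0.0718]
```

```bash
cat >d.py <<'E'
import sys,numpy as np
from bench import bot
from scipy.spatial.transform import Rotation as R
np.set_printoptions(precision=4,suppress=True)
def show(target=None,ang=None):
    s=bot.state();r=R.from_quat(s["eef_rot"]).as_matrix();a=np.degrees(np.arctan2(r[1,1],r[0,1]))
    print("t",round(s["time"],2),"tcp",s["tcp_pos"],"yang",round(a,2),"F",s["wrist_force"],"w",round(s["grip_width"],4),s["grip_force"],"q",s["joint_positions"])
    if target is not None: print("tool delta cm",100*r.T@(np.array(target)-s["tcp_pos"]))
    if ang is not None: print("yaw",a-ang)
if __name__=="__main__":
    v=[float(x) for x in sys.argv[1:]];show(v[:3],v[3] if len(v)>3 else None)
E
echo
```

Call:
send_rows:
  steps:
    - {"yaw":-6.6,"jaw":0}
    - {"yaw":-6.6,"jaw":0}
    - {"yaw":-6.6,"jaw":0}
    - {"x":-0.7,"y":-2,"jaw":0}
    - {"x":-1.4,"y":-4,"jaw":0}
    - {"x":-1.4,"y":-4,"jaw":0}
    - {"x":-1.4,"y":-4,"jaw":0}
    - {"x":-1.4,"y":-4,"jaw":0}
    - {"x":-1.4,"y":-4,"jaw":0}
    - {"x":-1.4,"y":-4,"jaw":0}
    - {"x":-1.4,"y":-4,"jaw":0}
    - {"x":-1.4,"y":-4,"jaw":0}
    - {"x":-1.4,"y":-4,"jaw":0}
    - {"x":-1.4,"y":-4,"jaw":0}
    - {"x":-1.4,"y":-4,"jaw":0}
    - {"x":-1.4,"y":-4,"jaw":0}
    - {"x":-1.4,"y":-4,"jaw":0}
    - {"x":-1.4,"y":-4,"jaw":0}
    - {"x":-1.4,"y":-4,"jaw":0}
    - {"x":-1.4,"y":-4,"jaw":0}

```text
invalid input
```

```bash
python3 d.py .458 -.040 .047 92.8
```

```text
t 0.1 tcp [0.1905 0.6207 0.2177] yang 72.94 F [-0.4986  0.2661  0.5776] w 0.0931 0.0 q [-1.2995  0.6158 -0.0126  1.4247  0.0081  1.1034 -0.0404]
tool delta cm [-44.9555 -55.2814  17.1891]
yaw -19.860776736759064
```

Call:
send_rows:
  steps:
    - {"x":0,"y":0,"z":0,"yaw":-6.6,"jaw":0}
    - {"x":0,"y":0,"z":0,"yaw":-6.6,"jaw":0}
    - {"x":0,"y":0,"z":0,"yaw":-6.6,"jaw":0}
    - {"x":-0.7,"y":-2,"z":0,"yaw":0,"jaw":0}
    - {"x":-1.4,"y":-4,"z":0,"yaw":0,"jaw":0}
    - {"x":-1.4,"y":-4,"z":0,"yaw":0,"jaw":0}
    - {"x":-1.4,"y":-4,"z":0,"yaw":0,"jaw":0}
    - {"x":-1.4,"y":-4,"z":0,"yaw":0,"jaw":0}
    - {"x":-1.4,"y":-4,"z":0,"yaw":0,"jaw":0}
    - {"x":-1.4,"y":-4,"z":0,"yaw":0,"jaw":0}
    - {"x":-1.4,"y":-4,"z":0,"yaw":0,"jaw":0}
    - {"x":-1.4,"y":-4,"z":0,"yaw":0,"jaw":0}
    - {"x":-1.4,"y":-4,"z":0,"yaw":0,"jaw":0}
    - {"x":-1.4,"y":-4,"z":0,"yaw":0,"jaw":0}
    - {"x":-1.4,"y":-4,"z":0,"yaw":0,"jaw":0}
    - {"x":-1.4,"y":-4,"z":0,"yaw":0,"jaw":0}
    - {"x":-1.4,"y":-4,"z":0,"yaw":0,"jaw":0}
    - {"x":-1.4,"y":-4,"z":0,"yaw":0,"jaw":0}
    - {"x":-1.4,"y":-4,"z":0,"yaw":0,"jaw":0}

```text
time: 2.0
tcp_pos: [0.4372, 0.0108, 0.2186]
eef_rot: [-0.024, 1.0, 0.0, -0.0]
wrist_force: [-0.5, 1.2, -0.0]
grip_width: 0.0007
grip_force: 0.0
```

```bash
python3 d.py .458 -.040 .047 92.8
```

```text
t 2.0 tcp [0.4372 0.0108 0.2186] yang 92.75 F [-0.4709  1.2146 -0.031 ] w 0.0007 0.0 q [-0.1242  0.2898  0.064   2.0032 -0.0245  0.8496  1.5721]
tool delta cm [-1.8403 -5.1749 17.1553]
yaw -0.054877407182843285
```

Call:
send_rows:
  steps:
    - {"x":-0.9,"y":-2.6,"z":0,"yaw":0,"jaw":0}
    - {"x":-0.9,"y":-2.5,"z":2,"yaw":0,"jaw":0}
    - {"x":0,"y":0,"z":3,"yaw":0,"jaw":0}
    - {"x":0,"y":0,"z":3,"yaw":0,"jaw":0}
    - {"x":0,"y":0,"z":3,"yaw":0,"jaw":0}
    - {"x":0,"y":0,"z":3,"yaw":0,"jaw":0}
    - {"x":0,"y":0,"z":2,"yaw":0,"jaw":0}
    - {"x":0,"y":0,"z":1,"yaw":0,"jaw":0}
    - {"x":0,"y":0,"z":0,"yaw":0,"jaw":0}

```text
time: 2.9
tcp_pos: [0.4567, -0.0376, 0.0476]
eef_rot: [-0.024, 1.0, 0.0, -0.001]
wrist_force: [0.7, -0.1, 0.4]
grip_width: 0.0004
grip_force: 0.0
```

```bash
python3 d.py .520 -.0375 .047 92.8
```

```text
t 2.9 tcp [ 0.4567 -0.0376  0.0476] yang 92.74 F [ 0.7374 -0.0554  0.4382] w 0.0004 0.0 q [ 0.0019  0.6045  0.0474  2.1351 -0.0682  0.4063  1.7222]
tool delta cm [-6.3279 -0.2935  0.0436]
yaw -0.062413660705772145
```

Call:
send_rows:
  steps:
    - {"x":-0.5,"y":0,"z":0,"yaw":0,"jaw":0}
    - {"x":-0.5,"y":0,"z":0,"yaw":0,"jaw":0}
    - {"x":-0.4,"y":0,"z":0,"yaw":0,"jaw":0}
    - {"x":-0.4,"y":0,"z":0,"yaw":0,"jaw":0}
    - {"x":-0.4,"y":0,"z":0,"yaw":0,"jaw":0}
    - {"x":-0.4,"y":0,"z":0,"yaw":0,"jaw":0}
    - {"x":-0.4,"y":0,"z":0,"yaw":0,"jaw":0}
    - {"x":-0.4,"y":0,"z":0,"yaw":0,"jaw":0}
    - {"x":-0.4,"y":0,"z":0,"yaw":0,"jaw":0}
    - {"x":-0.4,"y":0,"z":0,"yaw":0,"jaw":0}
    - {"x":-0.4,"y":0,"z":0,"yaw":0,"jaw":0}
    - {"x":-0.4,"y":0,"z":0,"yaw":0,"jaw":0}
    - {"x":-0.4,"y":0,"z":0,"yaw":0,"jaw":0}
    - {"x":-0.4,"y":0,"z":0,"yaw":0,"jaw":0}
    - {"x":-0.4,"y":0,"z":0,"yaw":0,"jaw":0}
    - {"x":0,"y":0,"z":0,"yaw":0,"jaw":0}

```text
time: 4.5
tcp_pos: [0.5207, -0.0346, 0.0487]
eef_rot: [-0.024, 1.0, -0.0, 0.001]
wrist_force: [-0.8, -0.0, 0.5]
grip_width: 0.0005
grip_force: 0.0
```

Call:
send_rows:
  steps:
    - {"x":-0.2,"y":0,"z":0,"yaw":0,"jaw":0}
    - {"x":-0.15,"y":0,"z":0,"yaw":0,"jaw":0}
    - {"x":-0.1,"y":0,"z":0,"yaw":0,"jaw":0}
    - {"x":0,"y":0,"z":0,"yaw":0,"jaw":0}

```text
time: 4.9
tcp_pos: [0.5241, -0.0345, 0.0486]
eef_rot: [-0.024, 1.0, -0.0, 0.0]
wrist_force: [-1.3, -0.4, 0.2]
grip_width: 0.0007
grip_force: 0.5
```

Call:
send_rows:
  steps:
    - {"x":-0.1,"y":0,"z":0,"yaw":0,"jaw":0}
    - {"x":-0.1,"y":0,"z":0,"yaw":0,"jaw":0}
    - {"x":0,"y":0,"z":0,"yaw":0,"jaw":0}

```text
time: 5.2
tcp_pos: [0.5245, -0.0345, 0.0485]
eef_rot: [-0.024, 1.0, -0.0, -0.002]
wrist_force: [-4.4, -0.4, 2.4]
grip_width: 0.0008
grip_force: 2.1
```

Call:
send_rows:
  steps:
    - {"x":-0.15,"y":0,"z":0,"yaw":0,"jaw":0}
    - {"x":0,"y":0,"z":0,"yaw":0,"jaw":0}

```text
time: 5.4
tcp_pos: [0.5245, -0.0345, 0.0483]
eef_rot: [-0.024, 1.0, 0.0, -0.003]
wrist_force: [-7.5, 0.1, 4.4]
grip_width: 0.0005
grip_force: 3.2
```

```bash
python3 - <<'E'
from bench import bot
import cv2,numpy as np
o=[]
for n,(r,c) in(("side",(170,235)),("top",(180,260))):
    s=bot.snapshot(n); np.savez(n+"1.npz",**s); o.append(cv2.resize(s["img"][r:r+100,c:c+100],None,fx=4,fy=4,interpolation=cv2.INTER_CUBIC))
cv2.imwrite("pics/a1.png",np.hstack(o))
E
```

```text
(no output)
```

View pics/a1.png

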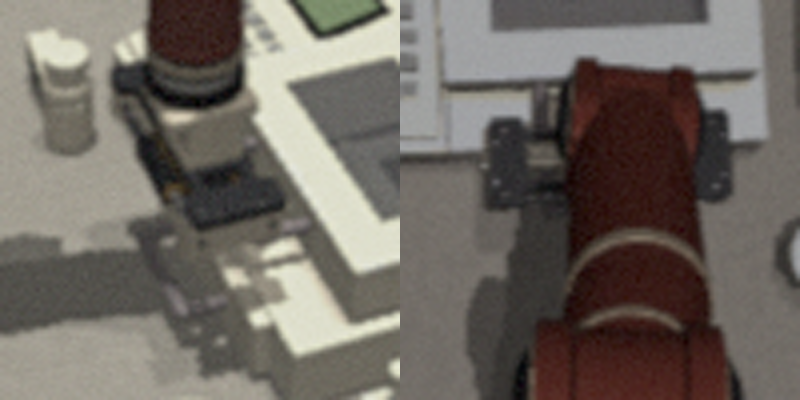

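The tool has stalled at x 0.5245 m, about where home was predicted, and the push has risen to about 7 N. The picture shows the drawer panel against the front wall, at about (240,310) in the left half. I'll back off, rise and turn for the cover.

Call:
send_rows:
  steps:
    - {"x":1,"y":0,"z":0,"yaw":0,"jaw":0}
    - {"x":2,"y":0,"z":0,"yaw":0,"jaw":0}
    - {"x":0.5,"y":0,"z":-2,"yaw":0,"jaw":0.34}
    - {"x":0,"y":0,"z":-4,"yaw":0,"jaw":0.34}
    - {"x":0,"y":0,"z":-4,"yaw":0,"jaw":0.34}
    - {"x":0,"y":0,"z":-4,"yaw":0,"jaw":0.34}
    - {"x":0,"y":0,"z":-2,"yaw":7.5,"jaw":0.34}
    - {"x":0,"y":0,"z":0,"yaw":7.5,"jaw":0.34}
    - {"x":0,"y":0,"z":0,"yaw":7.5,"jaw":0.34}
    - {"x":0,"y":0,"z":0,"yaw":7.5,"jaw":0.34}
    - {"x":0,"y":0,"z":0,"yaw":7.5,"jaw":0.34}
    - {"x":0,"y":0,"z":0,"yaw":7.5,"jaw":0.34}
    - {"x":0,"y":0,"z":0,"yaw":7.5,"jaw":0.34}
    - {"x":0,"y":0,"z":0,"yaw":7.5,"jaw":0.34}
    - {"x":0,"y":0,"z":0,"yaw":7.5,"jaw":0.34}
    - {"x":0,"y":0,"z":0,"yaw":7.5,"jaw":0.34}
    - {"x":0,"y":0,"z":0,"yaw":7.5,"jaw":0.34}
    - {"x":0,"y":0,"z":0,"yaw":7.5,"jaw":0.34}
    - {"x":0,"y":0,"z":0,"yaw":0,"jaw":0.34}

```text
time: 7.4
tcp_pos: [0.4936, -0.0359, 0.2089]
eef_rot: [0.69, 0.724, 0.001, 0.001]
wrist_force: [0.2, 0.3, -0.2]
grip_width: 0.0316
grip_force: 0.0
```

```bash
python3 d.py .556 -.035 .082 2.8
```

```text
t 7.4 tcp [ 0.4936 -0.0359  0.2089] yang 2.78 F [ 0.1715  0.3319 -0.2257] w 0.0316 0.0 q [-0.3265  0.4199  0.5049  1.8885 -0.2553  0.8933  0.3509]
tool delta cm [-0.2016  6.1933 12.7096]
yaw -0.021437451387875672
```

Call:
send_rows:
  steps:
    - {"x":-0.1,"y":2,"z":0,"yaw":0,"jaw":0.34}
    - {"x":-0.1,"y":2.2,"z":0,"yaw":0,"jaw":0.34}
    - {"x":0,"y":2,"z":1,"yaw":0,"jaw":0.34}
    - {"x":0,"y":0,"z":3,"yaw":0,"jaw":0.34}
    - {"x":0,"y":0,"z":2,"yaw":0,"jaw":0.34}
    - {"x":0,"y":0,"z":1,"yaw":0,"jaw":0.34}
    - {"x":0,"y":0,"z":0,"yaw":0,"jaw":0.34}

```text
time: 8.1
tcp_pos: [0.554, -0.0349, 0.1376]
eef_rot: [0.689, 0.724, -0.001, -0.001]
wrist_force: [-0.2, -0.4, 1.0]
grip_width: 0.0316
grip_force: 0.0
```

```bash
python3 - <<'E'
from bench import bot
import cv2,numpy as np
from d import show
show((.556,-.035,.082),2.8)
o=[]
for n,(r,c) in(("side",(170,235)),("top",(180,260))):
    s=bot.snapshot(n); np.savez(n+"2.npz",**s); o.append(cv2.resize(s["img"][r:r+100,c:c+100],None,fx=4,fy=4,interpolation=cv2.INTER_CUBIC))
cv2.imwrite("pics/a2.png",np.hstack(o))
E
```

```text
t 8.1 tcp [ 0.554  -0.0349  0.1376] yang 2.82 F [-0.2396 -0.431   0.9596] w 0.0316 0.0 q [-0.2604  0.5982  0.4447  1.8084 -0.3399  0.8128  0.4029]
tool delta cm [-0.0151  0.205   5.5603]
yaw 0.020436308394824465
```

View pics/a2.png

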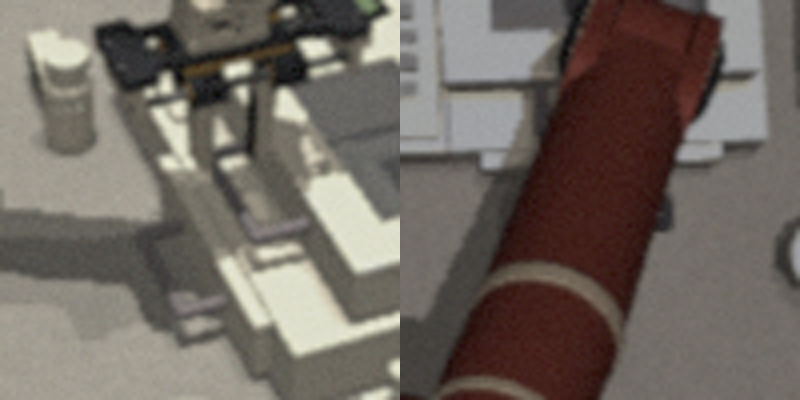

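The fingers stand above the bar, at about (230,165) in the left half, and the drawer panel is flush with the front wall. I'll lower and grip.

Call:
send_rows:
  steps:
    - {"x":0,"y":0.2,"z":1,"yaw":0,"jaw":0.34}
    - {"x":0,"y":0,"z":1,"yaw":0,"jaw":0.34}
    - {"x":0,"y":0,"z":0.7,"yaw":0,"jaw":0.34}
    - {"x":0,"y":0,"z":0,"yaw":0,"jaw":0.34}

```text
time: 8.6
tcp_pos: [0.5555, -0.0346, 0.1104]
eef_rot: [0.69, 0.724, -0.001, -0.001]
wrist_force: [0.4, 0.6, 0.6]
grip_width: 0.0317
grip_force: 0.0
```

Call:
send_rows:
  steps:
    - {"x":0,"y":0,"z":0.7,"yaw":0,"jaw":0.34}
    - {"x":0,"y":0,"z":0.7,"yaw":0,"jaw":0.34}
    - {"x":0,"y":0,"z":0.7,"yaw":0,"jaw":0.34}
    - {"x":0,"y":0,"z":0.7,"yaw":0,"jaw":0.34}
    - {"x":0,"y":0,"z":0,"yaw":0,"jaw":0.34}

```text
time: 9.1
tcp_pos: [0.5557, -0.0348, 0.0825]
eef_rot: [0.69, 0.724, -0.001, -0.001]
wrist_force: [0.4, 0.6, 0.2]
grip_width: 0.0316
grip_force: 0.0
```

Call:
send_rows:
  steps:
    - {"x":0,"y":0,"z":0,"yaw":0,"jaw":0.2}
    - {"x":0,"y":0,"z":0,"yaw":0,"jaw":0}
    - {"x":0,"y":0,"z":0,"yaw":0,"jaw":0}
    - {"x":0,"y":0,"z":0,"yaw":0,"jaw":0}
    - {"x":0,"y":0,"z":0,"yaw":0,"jaw":0}

```text
time: 9.6
tcp_pos: [0.5568, -0.035, 0.084]
eef_rot: [0.69, 0.724, 0.0, 0.0]
wrist_force: [-0.1, -0.4, 1.2]
grip_width: 0.0109
grip_force: 30.0
```

```bash
python3 - <<'E'
from d import *
show()
p0=bot.state()["tcp_pos"][[0,2]]
h=p0+[.227,.0]; 
f=lambda t:np.array([227*(1-np.cos(t))-12*np.sin(t), 227*np.sin(t)+12*(np.cos(t)-1)])/10
last=f(0)
for d in list(range(4,61,4)): 
    v=f(np.radians(d)); print(d,"y",(v-last)[0].round(2),"z",-(v-last)[1].round(2),"tot",v); last=v
E
```

```text
t 9.6 tcp [ 0.5568 -0.035   0.084 ] yang 2.74 F [-0.0765 -0.409   1.1501] w 0.0109 30.000063478946686 q [-0.2294  0.6733  0.4003  1.8489 -0.3886  0.6961  0.4421]
4 y -0.03 z -1.58 tot [-0.0284  1.5805]
8 y 0.08 z -1.57 tot [0.0539 3.1476]
12 y 0.19 z -1.55 tot [0.2466 4.6934]
16 y 0.3 z -1.52 tot [0.5486 6.2105]
20 y 0.41 z -1.48 tot [0.9586 7.6915]
24 y 0.52 z -1.44 tot [1.4744 9.1292]
28 y 0.62 z -1.39 tot [ 2.0937 10.5165]
32 y 0.72 z -1.33 tot [ 2.8134 11.8468]
36 y 0.82 z -1.27 tot [ 3.63   13.1135]
40 y 0.91 z -1.2 tot [ 4.5394 14.3105]
44 y 1.0 z -1.12 tot [ 5.5374 15.432 ]
48 y 1.08 z -1.04 tot [ 6.619  16.4723]
52 y 1.16 z -0.95 tot [ 7.7789 17.4266]
56 y 1.23 z -0.86 tot [ 9.0115 18.2902]
60 y 1.3 z -0.77 tot [10.3108 19.0588]
```

Call:
send_rows:
  steps:
    - {"x":0,"y":0,"z":-0.4,"yaw":0,"jaw":0}
    - {"x":0,"y":0,"z":-0.58,"yaw":0,"jaw":0}
    - {"x":0,"y":0,"z":-0.6,"yaw":0,"jaw":0}
    - {"x":0,"y":0.02,"z":-0.78,"yaw":0,"jaw":0}
    - {"x":0,"y":0.04,"z":-0.78,"yaw":0,"jaw":0}
    - {"x":0,"y":0.08,"z":-0.78,"yaw":0,"jaw":0}
    - {"x":0,"y":0.1,"z":-0.77,"yaw":0,"jaw":0}
    - {"x":0,"y":0,"z":0,"yaw":0,"jaw":0}

```text
time: 10.4
tcp_pos: [0.5591, -0.0348, 0.1317]
eef_rot: [0.69, 0.724, 0.0, 0.0]
wrist_force: [1.8, -1.1, -4.1]
grip_width: 0.0113
grip_force: 30.0
```

Call:
send_rows:
  steps:
    - {"x":0,"y":0.14,"z":-0.76,"yaw":0,"jaw":0}
    - {"x":0,"y":0.16,"z":-0.76,"yaw":0,"jaw":0}
    - {"x":0,"y":0.19,"z":-0.74,"yaw":0,"jaw":0}
    - {"x":0,"y":0.22,"z":-0.74,"yaw":0,"jaw":0}
    - {"x":0,"y":0.25,"z":-0.72,"yaw":0,"jaw":0}
    - {"x":0,"y":0.27,"z":-0.72,"yaw":0,"jaw":0}
    - {"x":0,"y":0.3,"z":-0.7,"yaw":0,"jaw":0}
    - {"x":0,"y":0.32,"z":-0.69,"yaw":0,"jaw":0}
    - {"x":0,"y":0.35,"z":-0.67,"yaw":0,"jaw":0}
    - {"x":0,"y":0.37,"z":-0.66,"yaw":0,"jaw":0}
    - {"x":0,"y":0.4,"z":-0.64,"yaw":0,"jaw":0}
    - {"x":0,"y":0.42,"z":-0.63,"yaw":0,"jaw":0}
    - {"x":0,"y":0,"z":0,"yaw":0,"jaw":0}

```text
time: 11.7
tcp_pos: [0.5883, -0.0334, 0.2154]
eef_rot: [0.69, 0.724, -0.003, -0.004]
wrist_force: [-10.9, -0.8, 2.0]
grip_width: 0.0113
grip_force: 30.0
```

```bash
python3 - <<'E'
from d import *
show()
s=bot.state();p=s["tcp_pos"]-[.5568,-.035,.084]; a=np.radians(2.8)
x=p[0]*np.cos(a)+p[1]*np.sin(a);print(x,p[2],"angle",np.degrees(np.arctan2(p[2]-.012,.227-x)+np.arctan2(.012,.227)), "r",np.hypot(p[2]-.012,.227-x))
E
```

```text
t 11.7 tcp [ 0.5883 -0.0334  0.2154] yang 2.7 F [-10.8988  -0.7893   1.9904] w 0.0113 29.997918605804443 q [-0.2772  0.5641  0.4861  1.6124 -0.2921  1.0491  0.3413]
0.031580249897662255 0.13141131294527392 angle 34.45306722371142 r 0.22901515318723842
```

Call:
send_rows:
  steps:
    - {"x":0,"y":-0.2,"z":0,"yaw":0,"jaw":0}
    - {"x":0,"y":-0.15,"z":0,"yaw":0,"jaw":0}
    - {"x":0,"y":0,"z":0,"yaw":0,"jaw":0}

```text
time: 12.0
tcp_pos: [0.5881, -0.0334, 0.215]
eef_rot: [0.69, 0.724, -0.001, -0.001]
wrist_force: [-6.1, -1.3, -1.2]
grip_width: 0.0113
grip_force: 30.0
```

```bash
python3 - <<'E'
from d import *
import cv2
show()
o=[]
for n,(r,c) in(("side",(130,240)),("top",(130,250))):
    s=bot.snapshot(n); np.savez(n+"3.npz",**s); o.append(cv2.resize(s["img"][r:r+130,c:c+130],None,fx=3,fy=3,interpolation=cv2.INTER_CUBIC))
cv2.imwrite("pics/a3.png",np.hstack(o))
E
```

```text
t 12.0 tcp [ 0.5881 -0.0334  0.215 ] yang 2.73 F [-6.067  -1.3186 -1.1584] w 0.0113 29.997025430202484 q [-0.2789  0.56    0.4858  1.6212 -0.2924  1.0361  0.3423]
```

View pics/a3.png

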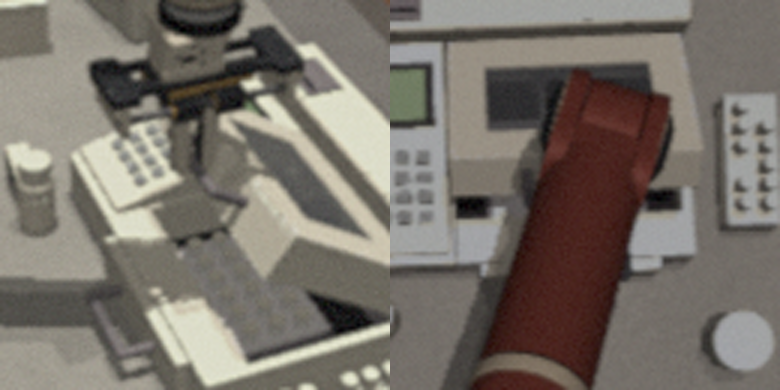

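The picture shows the cover held about a third open, with the bar at about (215,185) in the left half. Everything else is in place. I'll continue along the arc and ease the radial push.

Call:
send_rows:
  steps:
    - {"x":0,"y":0.36,"z":-0.7,"yaw":0,"jaw":0}
    - {"x":0,"y":0.42,"z":-0.7,"yaw":0,"jaw":0}
    - {"x":0,"y":0.46,"z":-0.68,"yaw":0,"jaw":0}
    - {"x":0,"y":0.5,"z":-0.67,"yaw":0,"jaw":0}
    - {"x":0,"y":0.54,"z":-0.65,"yaw":0,"jaw":0}
    - {"x":0,"y":0.58,"z":-0.62,"yaw":0,"jaw":0}
    - {"x":0,"y":0,"z":0,"yaw":0,"jaw":0}

```text
time: 12.8
tcp_pos: [0.6187, -0.0319, 0.2568]
eef_rot: [0.69, 0.724, 0.0, 0.0]
wrist_force: [-5.5, -0.0, 1.5]
grip_width: 0.0112
grip_force: 30.0
```

Call:
send_rows:
  steps:
    - {"x":0,"y":0.58,"z":-0.5,"yaw":0,"jaw":0}
    - {"x":0,"y":0.62,"z":-0.48,"yaw":0,"jaw":0}
    - {"x":0,"y":0.65,"z":-0.44,"yaw":0,"jaw":0}
    - {"x":0,"y":0.67,"z":-0.4,"yaw":0,"jaw":0}
    - {"x":0,"y":0.68,"z":-0.36,"yaw":0,"jaw":0}
    - {"x":0,"y":0.5,"z":-0.25,"yaw":0,"jaw":0}
    - {"x":0,"y":0,"z":0,"yaw":0,"jaw":0}

```text
time: 13.5
tcp_pos: [0.6525, -0.0303, 0.2858]
eef_rot: [0.69, 0.724, -0.0, -0.001]
wrist_force: [-17.6, 1.9, 20.2]
grip_width: 0.0109
grip_force: 30.0
```

```bash
python3 - <<'E'
from d import *
import cv2
show()
o=[]
for n,(r,c) in(("side",(130,240)),("top",(130,250))):
    s=bot.snapshot(n); np.savez(n+"4.npz",**s); o.append(cv2.resize(s["img"][r:r+130,c:c+130],None,fx=3,fy=3,interpolation=cv2.INTER_CUBIC))
    d=s["depth"];v,u=np.mgrid[:420,:560];K=s["camera_matrix"];M=s["cam_to_world"]
    P=np.stack([(u-K[0,2])/K[0,0]*d,(v-K[1,2])/K[1,1]*d,d],-1)@M[:3,:3].T+M[:3,3]
    a=np.radians(2.8);ax=np.array([np.cos(a),np.sin(a)]);h=np.array([.5565,-.035])+.227*ax
    q=P[...,:2]-h; f=q@ax; w=q@[-ax[1],ax[0]]; z=P[...,2]
    m=(d>0)&(abs(w)>.07)&(abs(w)<.12)&(f>-.13)&(f<-.01)&(z>.13)&(z<.32)
    x=f[m];y=z[m]
    for ang in [0]:
        k=np.polyfit(x,y,1)
        for _ in range(5):
            r=y-np.polyval(k,x);g=abs(r)<.01+0*r; k=np.polyfit(x[g],y[g],1)
    print(n,m.sum(),g.sum(),"cover angle",np.degrees(np.arctan(-k[0])),"z at hinge",k[1])
cv2.imwrite("pics/a4.png",np.hstack(o))
E
```

```text
t 13.5 tcp [ 0.6525 -0.0303  0.2858] yang 2.76 F [-17.5774   1.8849  20.2059] w 0.0109 30.012031495571136 q [-0.2506  0.6106  0.4955  1.3151 -0.2892  1.289   0.2978]
side 335 335 cover angle -31.83318683452977 z at hinge 0.32961283554450777
top 794 281 cover angle 37.16802482460314 z at hinge 0.1777640097806374
```

View pics/a4.png

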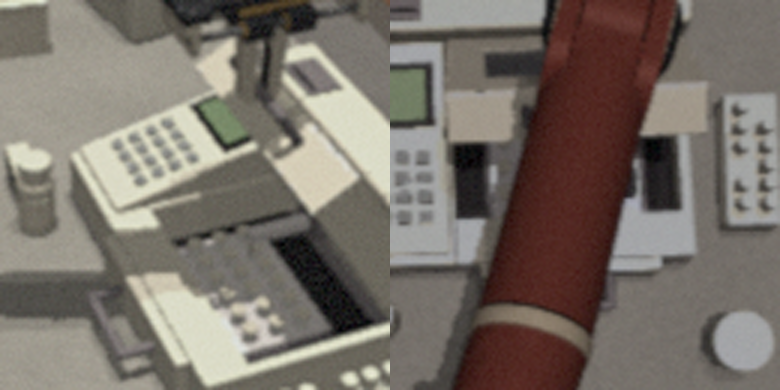

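The side view's depth puts the cover's front face at about 58°. The slope and the intercept agree. The remaining load is radial and comes from a sign slip in my arc height, so I'll relax outward along the radius.

Call:
send_rows:
  steps:
    - {"x":0,"y":-0.1,"z":-0.15,"yaw":0,"jaw":0}
    - {"x":0,"y":-0.1,"z":-0.15,"yaw":0,"jaw":0}
    - {"x":0,"y":-0.1,"z":-0.15,"yaw":0,"jaw":0}
    - {"x":0,"y":0,"z":0,"yaw":0,"jaw":0}

```text
time: 14.0
tcp_pos: [0.6523, -0.0303, 0.2858]
eef_rot: [0.69, 0.724, 0.001, 0.001]
wrist_force: [-6.3, -0.2, 4.7]
grip_width: 0.0114
grip_force: 30.0
```

Call:
send_rows:
  steps:
    - {"x":0,"y":0.1,"z":-0.15,"yaw":0,"jaw":0}
    - {"x":0,"y":0.1,"z":-0.15,"yaw":0,"jaw":0}
    - {"x":0,"y":0.1,"z":-0.15,"yaw":0,"jaw":0}
    - {"x":0,"y":0,"z":0,"yaw":0,"jaw":0}
    - {"x":0,"y":0,"z":0,"yaw":0,"jaw":0}
    - {"x":0,"y":0,"z":0,"yaw":0,"jaw":0}
    - {"x":0,"y":0,"z":0,"yaw":0,"jaw":0}
    - {"x":0,"y":0,"z":0,"yaw":0,"jaw":0}

```text
time: 14.8
tcp_pos: [0.6551, -0.0302, 0.288]
eef_rot: [0.69, 0.724, 0.0, 0.0]
wrist_force: [-1.3, -0.6, -2.8]
grip_width: 0.0111
grip_force: 30.0
```

```bash
python3 - <<'E'
from d import *
import cv2
from scipy.stats import theilslopes
show();o=[]
for n in("side","top"):
    s=bot.snapshot(n);o.append(cv2.resize(s["img"][110:310,210:390],(400,444)))
    d=s["depth"];v,u=np.mgrid[:420,:560];K=s["camera_matrix"];M=s["cam_to_world"]
    P=np.stack([(u-K[0,2])/K[0,0]*d,(v-K[1,2])/K[1,1]*d,d],-1)@M[:3,:3].T+M[:3,3]
    a=np.radians(2.8);ax=np.array([np.cos(a),np.sin(a)]);q=P[...,:2]-[.5565,-.035]-.227*ax
    f=q@ax;w=q@[-ax[1],ax[0]];z=P[...,2]
    m=(d>0)&(abs(w)>.07)&(abs(w)<.12)&(f>-.13)&(f<-.07)&(z>.23)&(z<.32)
    t=theilslopes(z[m],f[m]);print(n,m.sum(),"cover",90-np.degrees(np.arctan(t[0])),"hinge int",t[1],"dist",(t[1]-.112)*np.cos(np.arctan(t[0])))
    # drawer: panel top, cells just under 64 mm
    m=(d>0)&(abs(w)<.1)&(f>-.30)&(f<-.225)&(z>.055)&(z<.068)
    print(" panel top f range",np.percentile(f[m],[2,50]) if m.any() else None)
cv2.imwrite("pics/a5.png",np.hstack(o))
E
```

```text
t 14.8 tcp [ 0.6551 -0.0302  0.288 ] yang 2.74 F [-1.3248 -0.5701 -2.8124] w 0.0111 29.99711126089096 q [-0.2503  0.6121  0.4952  1.3059 -0.2877  1.2931  0.2945]
side 354 cover 58.98594267997121 hinge int 0.3288279951135384 dist 0.1858304627022755
 panel top f range [-0.2492 -0.2395]
top 610 cover 65.51594343141072 hinge int 0.3099675159724509 dist 0.18016560986777197
 panel top f range [-0.2497 -0.2385]
```

View pics/a5.png

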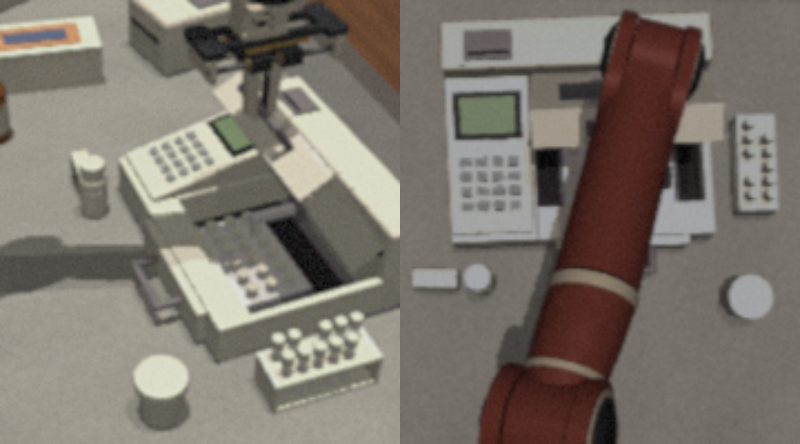

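The cover stands at about 59° with a light load, the drawer face is at analyser x -175 (home), and all the other objects are undisturbed. I'll hand in.

```bash
python3 -c "
from bench import bot
print(bot.hand_in())"
```

```text
the job is handed in; nothing more can be done
None
```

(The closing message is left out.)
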